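# Put the kidney dishes away, nested, in the instrument case

### The arm

A 6-joint arm with a two-finger parallel gripper is mounted at the origin on the work surface. World frame = base frame: x ahead of the robot, y to its left, z up, the work surface at z = 0. Lengths are in m, angles in degrees, forces in N, time in s.
With the tool pointing down it reaches from about 0.35 to 0.725 m from the base axis. Payload 4.3 kg.
Tool frame: the origin (TCP) lies on the front face of the gripper's body, between the roots of the fingers; the fingertips stand 73 mm ahead of it and the grasp point (between the pads) lies 54 mm ahead of it; z points along the fingers, y is the line along which they close (so a half turn about z gives the same grasp; the last joint's range is limited). The gripper opens to 85 mm and grips with 20 to 120 N. Pads are 22 mm wide; open, the fingers measure 114 mm over their backs; the gripper's body (76 mm by 85 mm) begins 54 mm behind the grasp point. The pads swing forward as they close: fully open they stand 13 mm farther back than shut.
Start: joints at [70.972, 21.618, 4.641, 73.018, 0, 83.68], TCP at [0.126, 0.561, 0.304] pointing down, gripper open.
Joint ranges: [-156.06, 156.06], [-48.1, 94.91], [-58.44, 69.94], [-101.28, 121.22], [-78.64, 73.56], [-180, 180]. Speed limits (degrees/s): [147.25, 147.25, 180, 180, 180, 180].

### API

Orientations are given as [roll, pitch, yaw] about the fixed x, y, z axes, in that order (R = Rz(yaw) Ry(pitch) Rx(roll)).
In Python, from station import bot, viewer gives the robot as it stands.
- The arm moves only by the tool drive_tool, never from a script. Its argument "commands" is a list of rows, each a list of 5 numbers: the shift along the world's x, y, z normalised to -1 to 1, where 1 is 40 cm, then the turn about the world's z normalised to -1 to 1, where 1 is 2 pi rad, then the opening, from -1 (shut) to 1 (fully open). In form: [[dx, dy, dz, spin, claw], ...]. A call has exactly 8 rows; each row shifts and turns the commanded pose from where the row before left it; what a row does not reach is not made up. A row lasts 1/10 s, in which the tool goes at most 50 mm and 8.59 degrees, less where a joint would pass 70% of its speed; a pose out of reach is approached as far as the arm can. A call with a number of a shift or a turn outside -1 to 1 is refused whole. A call with a gripper value outside its range is refused whole. The fingers move at their own pace and stop on an object; "grip_force" is the grip in N (left out, the last holds). Time passes only in rows, so rows that do not move let the fingers close, or fill a call up. It gives the time, the measured TCP pose, the force, the opening and the grip force at its end, in the units of the state.
- bot.observe(): the state, without advancing time (a new reading comes with each control period).
- viewer.grab_frame(name): name is "side" or "top" or "wrist"; returns a dict with "color" (420x560x3 uint8, red, green, blue), "mtx" (3x3 intrinsics, pixels), "cam_to_world" (4x4, takes a point from camera to world coordinates); the wrist camera has in their place "tool_from_camera" (4x4, takes a point from camera to tool coordinates, whose origin is the TCP and whose axes are the flange's). Camera axes: x right, y down, z forward; pixel columns grow to the right and rows downward; lengths in m; the calibration is good to about 2 mm. A picture is of the moment at which its call begins: read the wrist's pose just before it. There is no depth.
- bot.finish_job(): hands the job in; it is judged then, once.
The state is a dict: "time": time; "joints": joint angles; "dq": joint speeds; "effort": joint torques, N m; "position": TCP position; "tcp_rot": TCP orientation; "wrist_force": force on the tool from outside, world axes, zero at the start; "ft_torque": the same for the moment, N m; "grip_width": finger opening in m; "gripper_force": force on a finger pad.
Only numpy, scipy, OpenCV 4.12 (cv2) and the standard library are available. Lean on these libraries where they do the work, as an engineer would, in place of code of your own. Each camera call takes 0.05 s, during which the arm holds its last target. There are 200 camera calls.

### The job

Put the two light-blue kidney dishes that lie on the bench away in the navy instrument case: swing its clear lid right up, nest both dishes into the one already in the case, each turned the same way as the dish below so that it sits fully home, rim on rim, and shut the lid fully again. Set the dishes down rather than dropping them, and leave everything else on the bench where it stands.

Things in the scene. Friction and masses are not known exactly. Their poses are not given: they have to be found in the camera images.
- dish_in_case: Kidney dish already in the case, the bottom of the nest; loose. All three dishes are alike: light-blue rigid plastic, 156 x 75 x 30 mm, about 90 g. Origin: on the underside, midway across the waist at the middle of its length; x along the length, y across the waist towards the hollow (concave) side, to which both ends curve; z up. Walls 2 mm, sloping in 20 degrees to a floor 34 mm wide.
- dish_a: Loose dish on the bench, upright, any yaw; shape and axes as dish_in_case. At the waist the rim's outer faces are flat and parallel, 27 mm long, 61 mm apart (y = -29 to +32 mm): grip there, across y. The rim is a vertical band 4 mm wide, 8 mm high, z = 22 to 30 mm.
- dish_b: Loose dish like dish_a, on the bench at any yaw. A dish turned the same way as the one below nests with its origin 8 mm above that one's, rim on rim, 0.8 mm play; turned otherwise it stays cocked or high. Fingers reaching more than 8 mm below its rim's top can land on the lower rim. Either loose dish may go in first.
- case: Navy instrument case fixed to the bench, 180 mm (its x) by 144 mm (its y), walls 46 mm high and 4 mm thick, floor 4 mm; inside 172 x 136 mm. Origin: centre of its underside on the bench; -x is its front, the hinge runs along the top of its back wall (+x). The dish in it lies lengthwise along the case's x. Shut, there are 56 mm from floor to lid.
- case_lid (a joint): Lid angle in rad: 0 shut, grows as the front edge rises, stop at 1.75 (past upright). The stiff hinge holds the lid at any angle; about 4 N at the handle moves it. Clear lid with navy edge, 180 x 144 mm, 18 mm deep over skirt and top, 0.25 kg; shut, its top is 64 mm over the bench.
- lid_handle (a point): Middle of the round grip bar of the bail handle on the lid: navy, 10 mm thick, 90 mm long (along the case's y), centre line 38 mm above the lid's top, 10 mm behind its front edge, 102 mm over the bench when shut. It can turn in the jaws as the lid swings. With the lid up it is on the far side. From the hinge line, lid shut, it is 170 mm to the front and 56 mm up.
- lid_hinge (a point): Middle of the hinge line, along the case's y on top of its back wall, 46 mm over the bench, 90 mm behind the case's centre.
- beaker: Bystander: clear glass beaker, 74 mm across, 90 mm high. Origin: centre of its underside.
- tip_box: Bystander: navy pipette-tip box with a light-blue rack, 126 x 88 x 64 mm. Origin: centre of its underside.
- blue_cap_bottle: Bystander: glass bottle with a blue cap, 70 mm across, 150 mm high. Origin: centre of its underside.
- petri_dish: Bystander: shut clear Petri dish, 94 mm across, 15 mm high. Origin: centre of its underside.
- forceps: Bystander: steel forceps lying flat, 125 mm long, 10 mm high. Origin: under its middle.
Not all that is in view belongs to the job. What is shaped like the case but yellow is not meant.

How it is judged (in metres and radians):
On the way, in this order (a step that is already met when the one before it is completed fails the run):
1. the lid is raised well open (value of joint case_lid above 1.1 rad), for 0.2 s.
2. both dishes are nested, the right way round and fully home, into the dish in the case (((z of dish_a in the frame of dish_in_case between 0.0052 and 0.0108 m and horizontal distance between each of dish_a, dish_b and dish_in_case below 0.005 m and angle between the x axis of each of dish_a, dish_b and the x axis of dish_in_case, either way round below 0.09 rad and angle between each of dish_a, dish_b's own z axis and vertical below 0.1 rad and z of dish_b in the frame of dish_in_case between 0.0132 and 0.0188 m) or (z of dish_b in the frame of dish_in_case between 0.0052 and 0.0108 m and horizontal distance between each of dish_b, dish_a and dish_in_case below 0.005 m and angle between the x axis of each of dish_b, dish_a and the x axis of dish_in_case, either way round below 0.09 rad and angle between each of dish_b, dish_a's own z axis and vertical below 0.1 rad and z of dish_a in the frame of dish_in_case between 0.0132 and 0.0188 m)) and z of dish_in_case in the frame of case below 0.007 m and horizontal distance between dish_in_case and case below 0.035 m and angle between dish_in_case's own z axis and vertical below 0.06 rad), for 0.2 s.
At the end, for the whole second after the job is handed in: Lid shut (under 0.06 rad); the case's own dish flat on its floor; the other two, in either order, nested in it: 8 and 16 mm above it (within 2.8 mm), within 5 mm of it sideways, same way round within 0.09 rad, level; all at rest (all of step 2 and value of joint case_lid below 0.06 rad and linear speed of each of dish_a, dish_b, dish_in_case below 0.03 m/s); the robot touches nothing.
It fails at once if something else on the bench is shifted more than 40 mm or tipped (distance of any of beaker, tip_box, blue_cap_bottle, petri_dish, forceps from where it was at the start of the episode above 0.04 m or angle between any of beaker, tip_box, blue_cap_bottle, petri_dish, forceps's own z axis and vertical above 0.4 rad).
It fails at once if a kidney dish is dropped or thrown (falls free, touching nothing, faster than 0.6 m/s) ((linear speed of dish_a above 0.6 m/s and contact force between dish_a and anything else below 0.02 N) or (linear speed of dish_b above 0.6 m/s and contact force between dish_b and anything else below 0.02 N) or (linear speed of dish_in_case above 0.6 m/s and contact force between dish_in_case and anything else below 0.02 N)).
It also fails if it takes over 72 s, if anything falls off the work surface, if the arm or the gripper's body presses on something with over 40 N, if the wrist force passes 120 N, or if a joint passes its speed limit or range.

## Working session

There is one attempt and no reset: what is moved stays moved. The work goes in short steps, Python scripts to look and compute and a tool call to move; the robot and the scene stay as the last step left them, time stands still between calls to the robot, and variables do not carry over. Pictures are saved under pics/ and viewed, at most 10 in all, crops included, and the job is handed in when it is done.

Besides the shell and the picture viewer there is one more tool, called as name(argument=value, ...), one argument or row to a line, values as JSON. drive_tool: Moves the arm, as the interface text tells. Scaled input: -1 to 1 covers 40 cm each way for a shift and 2 pi rad each way for a turn. Its arguments: {"type":"object","properties":{"commands":{"type":"array"},"grip_force":{"type":"number"}},"required":["commands"]}

```bash
ls; mkdir -p pics
cat > h.py <<'E'
import numpy as np, cv2
from station import bot, viewer
def snap(n,f):
    d=viewer.grab_frame(n); cv2.imwrite('pics/'+f,cv2.cvtColor(d['color'],cv2.COLOR_RGB2BGR)); np.savez('pics/'+f[:-4]+'.npz',**{k:v for k,v in d.items() if k!='color'}); return d
def load(f): 
    d=np.load('pics/'+f[:-4]+'.npz'); return d['mtx'],d['cam_to_world']
def px2w(f,uv,z):
    K,T=load(f); r=T[:3,:3]@np.linalg.inv(K)@np.array([uv[0],uv[1],1.]); return T[:3,3]+r*(z-T[2,3])/r[2]
def w2px(f,p):
    K,T=load(f); c=T[:3,:3].T@(np.array(p)-T[:3,3]); q=K@c; return q[:2]/q[2]
E
python3 - <<'E'
from h import *
s=bot.observe();print(s)
for n in('top','side'):
    d=snap(n,n+'1.png');print(n,d['mtx'],d['cam_to_world'])
E
```

```text
pics
{'time': 0.0, 'joints': array([7.09721095e+01, 2.16605164e+01, 4.56138887e+00, 7.30175581e+01,
       2.46196792e-03, 8.36795391e+01]), 'dq': array([-0.0162071 ,  0.03582662,  0.08722525,  0.0430549 ,  0.01314798,
       -0.02493727]), 'effort': array([ 1.22598881e-04, -4.63605130e+01,  2.69873571e+01,  2.08782416e-02,
        4.74739761e-05, -6.72268257e-06]), 'position': array([0.12630701, 0.56042922, 0.30296404]), 'tcp_rot': array([-1.79884295e+02, -1.52928273e-02,  1.67292552e+02]), 'wrist_force': array([ 0.29233863, -0.40582006, -0.18901993]), 'ft_torque': array([-0.01490838,  0.00800722,  0.00998554]), 'gripper_force': 0.0, 'grip_width': 0.08520491121870592}
top [[466.54516625   0.         278.67699414]
 [  0.         466.54516625 212.22852944]
 [  0.           0.           1.        ]] [[-1.31906924e-03 -9.97366860e-01  7.25093547e-02  3.60827081e-01]
 [-9.99991998e-01  1.04174307e-03 -3.86237977e-03  7.46891317e-02]
 [ 3.77667347e-03 -7.25138693e-02 -9.97360254e-01  1.41447211e+00]
 [ 0.00000000e+00  0.00000000e+00  0.00000000e+00  1.00000000e+00]]
side [[468.8692412    0.         274.8873366 ]
 [  0.         468.8692412  209.43671396]
 [  0.           0.           1.        ]] [[ 0.9732496  -0.15554812  0.16908578  0.24179467]
 [-0.22872579 -0.58655623  0.77694035 -1.06710951]
 [-0.02167329 -0.79483116 -0.60644348  0.96455109]
 [ 0.          0.          0.          1.        ]]
```

View pics/top1.png

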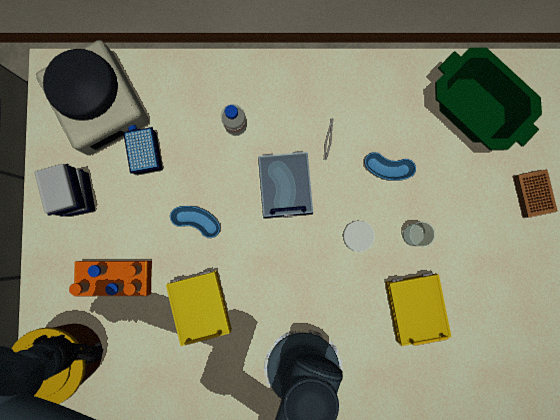

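View pics/side1.png

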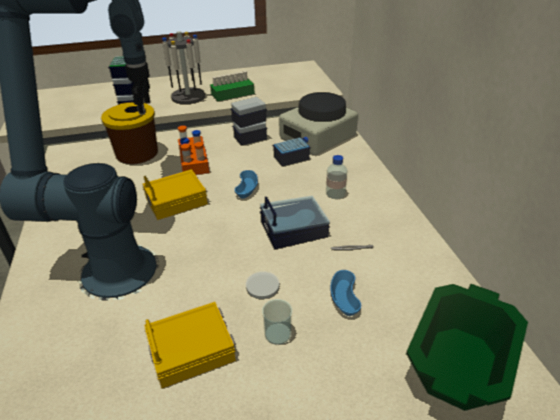

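Top view: candidates for the case are the navy/clear one at (286,185) and yellow ones at (198,307) and (418,309), so I choose navy. Light-blue dishes lie at (195,221) and (389,166), with the one in the case at (282,188). The tip-box rack at (142,150) is light blue but not a dish. The case handle is at (288,211), towards the robot. I'll check this in a crop.

Run:
```python
from h import *
im=cv2.imread('pics/top1.png')
c=cv2.resize(im[95:250,160:426],None,fx=3,fy=3,interpolation=cv2.INTER_CUBIC);cv2.imwrite('pics/c1.png',c)
hsv=cv2.cvtColor(im,cv2.COLOR_BGR2HSV)
for n,(u,v) in dict(L=(195,221),R=(389,166)).items():
    m=cv2.inRange(hsv,(95,80,60),(115,255,255)); m[:v-35]=0;m[v+35:]=0;m[:,:u-40]=0;m[:,u+40:]=0
    p=cv2.findContours(m,0,2)[0]; p=max(p,key=cv2.contourArea)[:,0]
    w=np.array([px2w('top1.png',q,.026)[:2] for q in p],np.float32)
    print(n,hsv[v,u],cv2.minAreaRect(w),len(p))
for n,uv,z in [('bl',(259,155),.064),('br',(309,152),.064),('fl',(262,218),.064),('fr',(312,214),.064),('h1',(272,209),.102),('h2',(306,210),.102),('beaker',(418,233),.0),('petri',(358,236),.015),('forc',(329,139),0),('bottle',(233,120),0)]:
    print(n,px2w('top1.png',uv,z).round(3))
```

```text
L [102 146 152] ((0.4407561123371124, 0.3164268434047699), (0.1548583209514618, 0.0734422355890274), 68.86200714111328) 59
R [103 143 112] ((0.5964706540107727, -0.26369696855545044), (0.1542055457830429, 0.07288770377635956), 78.4986801147461) 54
bl [0.627 0.127 0.064]
br [ 0.636 -0.02   0.064]
fl [0.442 0.118 0.064]
fr [ 0.454 -0.027  0.064]
h1 [0.465 0.088 0.102]
h2 [ 0.462 -0.008  0.102]
beaker [ 0.4   -0.353  0.   ]
petri [ 0.391 -0.168  0.015]
forc [ 0.689 -0.086  0.   ]
bottle [0.749 0.21  0.   ]
```

View pics/c1.png

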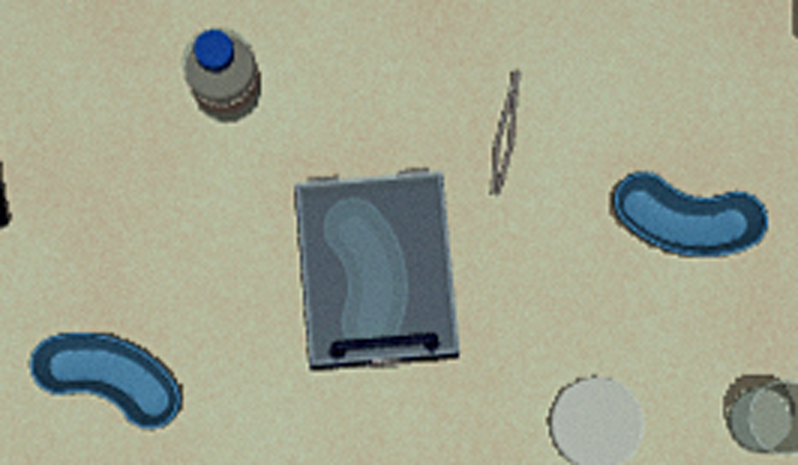

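The crop confirms it. The navy case has its handle bar at top-pixel (272–306, 210), a yaw of about +5°, and its dish concave to +y. The left dish is concave to the lower left, and the right dish is concave upwards. I'll move above the handle, turning to yaw 95.

drive_tool(
  commands=[
    [0.0525,-0.081,0,-0.0125,1],
    [0.0525,-0.081,0,-0.0125,1],
    [0.0525,-0.081,0,-0.0125,1],
    [0.0525,-0.081,0,-0.0125,1],
    [0.0525,-0.081,0,-0.0125,1],
    [0.0525,-0.081,0,-0.0125,1],
    [0.0525,-0.081,0,-0.0125,1],
    [0.0525,-0.081,0,-0.0125,1],
  ],
  grip_force=40,
)

```text
time: 0.9
position: [0.2948, 0.3002, 0.3036]
tcp_rot: [-180.0, 0.0, 131.1]
wrist_force: [0.5, 0.4, -0.5]
grip_width: 0.0852
gripper_force: 0.0
```

drive_tool(
  commands=[
    [0.0525,-0.081,0,-0.0125,1],
    [0.0525,-0.081,0,-0.0125,1],
    [0.0525,-0.081,0,-0.0125,1],
    [0.0525,-0.081,0,-0.0125,1],
    [0.0525,-0.081,0,-0.0125,1],
    [0.0525,-0.081,0,-0.0125,1],
    [0.0525,-0.081,0,-0.0125,1],
    [0,0,0,0,1],
  ],
)

```text
time: 1.7
position: [0.4435, 0.0718, 0.3035]
tcp_rot: [180.0, 0.1, 99.4]
wrist_force: [-0.8, 1.6, -0.9]
grip_width: 0.0854
gripper_force: 0.0
```

```bash
cat >> h.py <<'E'
from scipy.spatial.transform import Rotation as R
def wsnap(f):
    s=bot.observe(); d=viewer.grab_frame('wrist')
    T=np.eye(4);T[:3,:3]=R.from_euler('xyz',s['tcp_rot'],degrees=True).as_matrix();T[:3,3]=s['position']
    cv2.imwrite('pics/'+f,cv2.cvtColor(d['color'],cv2.COLOR_RGB2BGR)); np.savez('pics/'+f[:-4]+'.npz',mtx=d['mtx'],cam_to_world=T@d['tool_from_camera'])
    print(s['time'],s['position'].round(4),s['tcp_rot'].round(1),s['wrist_force'].round(1),s['grip_width']); return d
E
python3 -c "
from h import *
d=wsnap('w1.png');print(d['tool_from_camera'].round(3))"
```

```text
1.7 [0.4435 0.0718 0.3035] [1.80e+02 1.00e-01 9.94e+01] [-0.8  1.6 -0.9] 0.0853687874879648
[[-0.    -0.962 -0.271  0.068]
 [ 1.     0.    -0.002 -0.   ]
 [ 0.002 -0.271  0.962 -0.069]
 [ 0.     0.     0.     1.   ]]
```

View pics/w1.png

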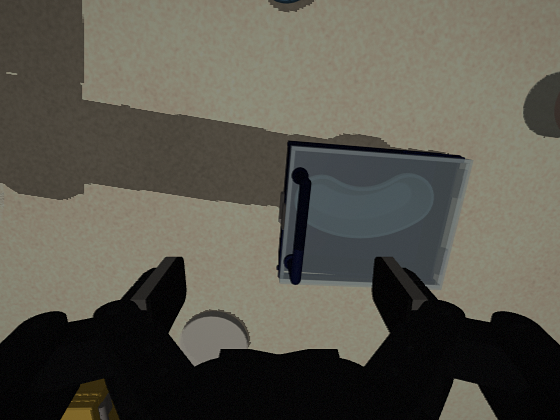

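The wrist view shows the bar from about (304,172) to (296,283). The lid corners are at (291,144), (469,158), (440,287) and (279,281).

```bash
python3 -c "
from h import *
for uv in [(304,172),(296,283)]: print(px2w('w1.png',uv,.102).round(4))
for uv in [(292,146),(469,158),(440,287),(280,281)]: print(px2w('w1.png',uv,.064).round(4))
"
```

```text
[0.4609 0.0977 0.102 ]
[ 0.4732 -0.0092  0.102 ]
[0.4488 0.115  0.064 ]
[0.6213 0.1318 0.064 ]
[ 0.6359 -0.0089  0.064 ]
[ 0.4612 -0.0305  0.064 ]
```

drive_tool(
  commands=[
    [0.0107,-0.014,-0.0738,-0.002,1],
    [0.0107,-0.014,-0.0738,-0.002,1],
    [0.0107,-0.014,-0.0738,-0.002,1],
    [0.0107,-0.014,-0.0738,-0.002,1],
    [0.0107,-0.014,-0.0738,-0.002,0],
    [0,0,0,0,-1],
    [0,0,0,0,-1],
    [0,0,0,0,-1],
  ],
  grip_force=40,
)

```text
time: 2.55
position: [0.4634, 0.0476, 0.1578]
tcp_rot: [179.9, 0.0, 96.3]
wrist_force: [1.0, 1.2, 0.3]
grip_width: 0.028
gripper_force: 0.0
```

drive_tool(
  commands=[
    [0,0,0,0,-1],
    [0,0,0,0,-1],
    [0,0,0,0,-1],
    [0,0,0,0,-1],
    [0,0,0,0,-1],
    [0,0,0,0,-1],
    [0,0,0,0,-1],
    [0,0,0,0,-1],
  ],
)

```text
time: 3.35
position: [0.4665, 0.0477, 0.1585]
tcp_rot: [179.5, -0.0, 96.2]
wrist_force: [6.7, 3.4, -2.5]
grip_width: 0.0085
gripper_force: 38.8
```

```bash
python3 -c "
import numpy as np
t=np.radians(np.linspace(0,88,17)+18.23);s=.17-.179*np.cos(t);z=.179*np.sin(t)
for a,b in zip(np.diff(s),np.diff(z)): print('[%.4f,%.4f,%.4f,0,-1],'%(a*.995/.4,a*.1/.4,b/.4))"
```

```text
[0.0153,0.0015,0.0401,0,-1],
[0.0191,0.0019,0.0384,0,-1],
[0.0226,0.0023,0.0364,0,-1],
[0.0260,0.0026,0.0341,0,-1],
[0.0291,0.0029,0.0314,0,-1],
[0.0320,0.0032,0.0285,0,-1],
[0.0346,0.0035,0.0253,0,-1],
[0.0368,0.0037,0.0218,0,-1],
[0.0387,0.0039,0.0182,0,-1],
[0.0403,0.0040,0.0143,0,-1],
[0.0415,0.0042,0.0104,0,-1],
[0.0423,0.0042,0.0064,0,-1],
[0.0427,0.0043,0.0023,0,-1],
[0.0427,0.0043,-0.0019,0,-1],
[0.0423,0.0043,-0.0060,0,-1],
[0.0415,0.0042,-0.0100,0,-1],
```

drive_tool(
  commands=[
    [0.0153,0.0015,0.04,0,-1],
    [0.019,0.0019,0.0385,0,-1],
    [0.0226,0.0023,0.0365,0,-1],
    [0.026,0.0026,0.034,0,-1],
    [0.029,0.003,0.0315,0,-1],
    [0.032,0.003,0.0285,0,-1],
    [0.0346,0.0035,0.0253,0,-1],
    [0.0368,0.0037,0.0218,0,-1],
  ],
)

```text
time: 4.15
position: [0.5514, 0.0551, 0.2557]
tcp_rot: [180.0, 0.1, 96.1]
wrist_force: [16.2, -3.0, -37.4]
grip_width: 0.0084
gripper_force: 38.2
```

drive_tool(
  commands=[
    [0.0387,0.004,0.018,0,-1],
    [0.0403,0.004,0.0143,0,-1],
    [0.0415,0.0042,0.0104,0,-1],
    [0.0423,0.0042,0.0064,0,-1],
    [0.0427,0.0043,0.0023,0,-1],
    [0.0427,0.0043,-0.002,0,-1],
    [0.0423,0.0043,-0.006,0,-1],
    [0.0415,0.0042,-0.01,0,-1],
  ],
)

```text
time: 4.95
position: [0.6807, 0.0663, 0.2714]
tcp_rot: [-179.7, 0.3, 96.1]
wrist_force: [-3.8, -8.7, -2.7]
grip_width: 0.0081
gripper_force: 39.5
```

drive_tool(
  commands=[
    [0,0,0,0,-0.3],
    [0,0,0,0,-0.3],
    [0,0,0,0,-0.3],
    [0,0,0.05,0,-0.3],
    [0,0,0.05,0,-0.3],
    [0,0,0.05,0,-0.3],
    [0,0,0.05,0,-0.3],
    [-0.05,0,0,0,-0.3],
  ],
)

```text
time: 5.75
position: [0.6641, 0.0692, 0.3562]
tcp_rot: [179.5, 0.0, 96.2]
wrist_force: [0.6, -0.3, 0.1]
grip_width: 0.0298
gripper_force: 0.0
```

drive_tool(
  commands=[
    [-0.09,0,0,0,0],
    [-0.09,0,0,0,0],
    [-0.09,-0.005,0,0,1],
    [-0.09,-0.005,0,0,1],
    [0,0,-0.05,0,1],
    [0,0,-0.05,0,1],
    [0,0,0,0,1],
    [0,0,0,0,1],
  ],
)

```text
time: 6.55
position: [0.5173, 0.0652, 0.3131]
tcp_rot: [180.0, -0.0, 96.2]
wrist_force: [1.2, 1.0, 1.1]
grip_width: 0.0855
gripper_force: 0.0
```

```bash
python3 -c "
from h import *
d=wsnap('w2.png')"
```

```text
6.55 [0.5173 0.0652 0.3131] [180.   -0.   96.2] [1.2 1.  1.1] 0.085462008509116
```

View pics/w2.png

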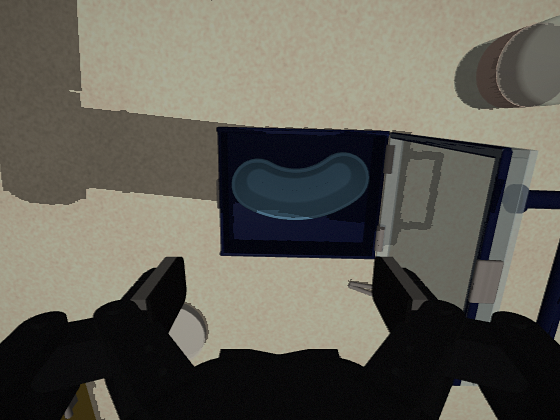

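The lid stands open. The case dish is at about (300,185), with its hollow towards image-up (+y). I'll fit the outlines of all three dishes.

```bash
cat >> h.py <<'E'
from scipy.optimize import least_squares
a=np.linspace(0,2*np.arctan2(14,34),25); rb=(34**2+14**2)/28
half=np.c_[13.5+rb*np.sin(a),1.5+rb*(1-np.cos(a))]
CL=np.r_[(half*[-1,1])[::-1],np.c_[np.linspace(-13,13,20),np.full(20,1.5)],half]/1000
CL=np.array([CL[0]+0*CL[0]]+list(CL))
def fit(f,mask,z,x0,y0,yaw0):
    c=max(cv2.findContours(mask.astype(np.uint8),0,2)[0],key=cv2.contourArea)[:,0]
    w=np.array([px2w(f,q,z)[:2] for q in c])
    def res(p):
        t=np.radians(p[2]);Rm=np.array([[np.cos(t),-np.sin(t)],[np.sin(t),np.cos(t)]])
        l=(w-p[:2])@Rm
        return 1000*(np.linalg.norm(l[:,None]-CL[None],axis=2).min(1)-.0305-p[3]*.001)
    r=least_squares(lambda p:res([p[0]/100,p[1]/100,p[2],p[3]]),[x0*100,y0*100,yaw0,0],loss='soft_l1')
    p=r.x; print(f,'x %.4f y %.4f yaw %.1f grow %.1fmm rms %.2f n %d'%(p[0]/100,p[1]/100,p[2],p[3],np.sqrt((res([p[0]/100,p[1]/100,p[2],p[3]])**2).mean()),len(c)));return p
E
python3 - <<'E'
from h import *
im=cv2.imread('pics/w2.png'); print(im[185,300],im[210,300],im[230,300],im[140,300],im[250,300],im[160,250])
m=np.zeros(im.shape[:2]);g=im[:,:,1]>45;m[132:225,224:376]=g[132:225,224:376]
fit('w2.png',m,.031,.54,.055,5)
cv2.imwrite('pics/m.png',np.hstack([m*255])); 
hsv=cv2.cvtColor(cv2.imread('pics/top1.png'),cv2.COLOR_BGR2HSV)
for (u,v),x,y,w in [((195,221),.44,.316,62),((389,166),.596,-.264,-101)]:
    mm=cv2.inRange(hsv,(95,80,60),(115,255,255)); m=0*mm; s=np.s_[v-35:v+35,u-40:u+40]; m[s]=mm[s]
    fit('top1.png',m,.027,x,y,w)
E
```

```text
[69 58 38] [61 50 34] [42 18 14] [19  6  4] [12  3  3] [66 54 36]
w2.png x 0.5429 y 0.0515 yaw 10.5 grow -1.3mm rms 0.74 n 164
top1.png x 0.4479 y 0.3139 yaw 69.2 grow -2.0mm rms 1.16 n 59
top1.png x 0.5896 y -0.2620 yaw -101.8 grow -2.0mm rms 1.22 n 54[ WARN:0@0.340] global loadsave.cpp:1063 imwrite_ Unsupported depth image for selected encoder is fallbacked to CV_8U.
```

drive_tool(
  commands=[
    [0.005,-0.0025,-0.016,0.0202,1],
    [0.005,-0.0025,-0.016,0.0202,1],
    [0.005,-0.0025,-0.016,0.0202,1],
    [0.005,-0.0025,-0.016,0.0202,1],
    [0.005,-0.0025,-0.016,0.0202,1],
    [0.005,-0.0025,-0.016,0.0202,1],
    [0.005,-0.0025,-0.016,0.0202,1],
    [0.005,-0.0025,-0.016,0.0202,1],
  ],
)

```text
time: 7.4
position: [0.535, 0.057, 0.2621]
tcp_rot: [179.9, 0.1, 154.7]
wrist_force: [-0.8, -0.1, 0.3]
grip_width: 0.0852
gripper_force: 0.0
```

drive_tool(
  commands=[
    [0.005,-0.003,-0.016,0.0202,1],
    [0.005,-0.003,-0.016,0.0202,1],
    [0.005,-0.003,-0.016,0.0202,1],
    [0.005,-0.003,-0.016,0.0202,1],
    [0.005,-0.002,-0.016,0.0202,1],
    [0,0,-0.0145,0,1],
    [0,0,0,0,1],
    [0,0,0,0,1],
  ],
)

```text
time: 8.2
position: [0.5441, 0.0514, 0.2236]
tcp_rot: [-180.0, 0.0, -169.4]
wrist_force: [-0.2, -0.4, -0.2]
grip_width: 0.0855
gripper_force: 0.0
```

Run:
```python
from h import *
d=wsnap('w3.png')
im=cv2.imread('pics/w3.png');g=im[:,:,1]>40
p=w2px('w3.png',[.543,.0515,.031]);print(p,im[int(p[1]),int(p[0])])
m=np.zeros(im.shape[:2]);m[20:,190:372]=g[20:,190:372]
n,l=cv2.connectedComponents(m.astype(np.uint8));m=(l==l[int(p[1]),int(p[0])])
print(np.argwhere(m).min(0),np.argwhere(m).max(0))
cv2.imwrite('pics/m3.png',np.vstack([im[::1],cv2.merge([m.astype(np.uint8)*255]*3)])[::2,::2])
fit('w3.png',m,.031,.54,.05,10)
```

```text
8.2 [0.5441 0.0514 0.2236] [-180.     0.  -169.4] [-0.2 -0.4 -0.2] 0.08553063703866907
[279.51363989 200.36479329] [88 72 49]
[106 245] [282 334]
w3.png x 0.5433 y 0.0514 yaw 10.4 grow -1.1mm rms 0.68 n 212
```

View pics/m3.png

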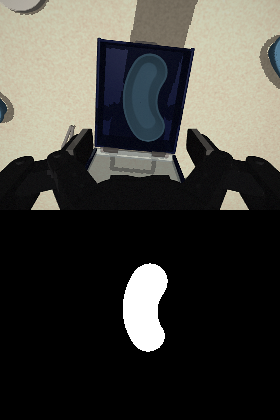

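The mask is clean and the case dish is confirmed at (0.5433, 0.0514), yaw 10.4. Next I'll move over the left dish.

drive_tool(
  commands=[
    [-0.03,0.082,0,0.0203,1],
    [-0.03,0.082,0,0.0203,1],
    [-0.03,0.082,0,0.0203,1],
    [-0.03,0.082,0,0.0203,1],
    [-0.03,0.082,0,0.0203,1],
    [-0.03,0.082,0,0.0203,1],
    [-0.03,0.082,0,0.0203,1],
    [-0.03,0.082,-0.01,0.0203,1],
  ],
)

```text
time: 9.05
position: [0.4477, 0.3154, 0.2203]
tcp_rot: [-179.9, 0.1, -110.6]
wrist_force: [0.2, 0.5, 0.1]
grip_width: 0.0852
gripper_force: 0.0
```

drive_tool(
  commands=[
    [0,0,0,0,1],
    [0,0,0,0,1],
    [0,0,0,0,1],
    [0,0,0,0,1],
    [0,0,0,0,1],
    [0,0,0,0,1],
    [0,0,0,0,1],
    [0,0,0,0,1],
  ],
)

```text
time: 9.85
position: [0.4479, 0.3135, 0.2191]
tcp_rot: [180.0, 0.0, -110.8]
wrist_force: [0.4, -1.0, 0.3]
grip_width: 0.0857
gripper_force: 0.0
```

```bash
cat >> h.py <<'E'
def bench(f,x,y,yaw):
    wsnap(f); im=cv2.imread('pics/'+f); hsv=cv2.cvtColor(im,cv2.COLOR_BGR2HSV)
    p=w2px(f,[x,y,.01]).astype(int)
    m=cv2.inRange(hsv,(95,80,25),(120,255,255)); m[:,:180]=0;m[:,380:]=0
    n,l=cv2.connectedComponents(m);m=(l==l[p[1],p[0]])
    print(p,hsv[p[1],p[0]],np.argwhere(m).min(0),np.argwhere(m).max(0))
    return fit(f,m,.027,x,y,yaw)
E
python3 -c "
from h import *
bench('w4.png',.448,.314,69)"
```

```text
9.85 [0.4479 0.3135 0.2191] [ 180.     0.  -110.8] [ 0.4 -1.   0.3] 0.08568752650824711
[278 197] [101 121  57] [110 245] [284 333]
w4.png x 0.4478 y 0.3154 yaw 69.0 grow -1.4mm rms 0.78 n 215
```

drive_tool(
  commands=[
    [-0.0037,0.006,-0.06,0.0005,0.55],
    [0,0,-0.06,0,0.55],
    [0,0,-0.06,0,0.55],
    [0,0,-0.06,0,0.55],
    [0,0,-0.06,0,0.55],
    [0,0,-0.05,0,0.55],
    [0,0,0,0,0.55],
    [0,0,0,0,0.55],
  ],
)

```text
time: 10.7
position: [0.4462, 0.3161, 0.0792]
tcp_rot: [180.0, -0.0, -110.6]
wrist_force: [0.6, -0.5, -0.5]
grip_width: 0.0664
gripper_force: 0.0
```

drive_tool(
  commands=[
    [0,0,-0.004,0,0.55],
    [0,0,-0.004,0,0.55],
    [0,0,-0.004,0,0.55],
    [0,0,0,0,0.55],
    [0,0,0,0,0.55],
    [0,0,0,0,0.55],
    [0,0,0,0,0.55],
    [0,0,0,0,0.55],
  ],
)

```text
time: 11.5
position: [0.4463, 0.3161, 0.0743]
tcp_rot: [180.0, -0.0, -110.6]
wrist_force: [-0.6, -0.8, -0.4]
grip_width: 0.0662
gripper_force: 0.0
```

drive_tool(
  commands=[
    [0,0,-0.005,0,0.55],
    [0,0,-0.005,0,0.55],
    [0,0,-0.005,0,0.55],
    [0,0,-0.005,0,0.55],
    [0,0,-0.005,0,0.55],
    [0,0,0,0,0.55],
    [0,0,0,0,0.55],
    [0,0,0,0,0.55],
  ],
)

```text
time: 12.3
position: [0.4462, 0.3161, 0.0659]
tcp_rot: [-180.0, 0.0, -110.6]
wrist_force: [-4.8, -2.7, 14.2]
grip_width: 0.0664
gripper_force: 7.6
```

Contact came at TCP z 0.066, so the tip length is about 66 mm at this width and about 67 mm at 61. I'll raise until the tips are 6.5 mm below the rim top, then grip.

drive_tool(
  commands=[
    [0,0,0.0325,0,0.55],
    [0,0,0.033,0,0.55],
    [0,0,0,0,0.55],
    [0,0,0,0,0],
    [0,0,0,0,0],
    [0,0,0,0,0],
    [0,0,0,0,0],
    [0,0,0,0,0],
  ],
  grip_force=30,
)

```text
time: 13.1
position: [0.4473, 0.3167, 0.0916]
tcp_rot: [-179.9, 0.1, -110.6]
wrist_force: [-1.6, -1.2, 10.3]
grip_width: 0.0598
gripper_force: 30.3
```

drive_tool(
  commands=[
    [0,0,0.02,0,0],
    [0,0,0.06,0,0],
    [0,0,0.06,0,0],
    [0,0,0.06,0,0],
    [0,0,0.06,0,0],
    [0,0,0.014,0,0],
    [0.0242,-0.0658,0,-0.0164,0],
    [0.0242,-0.0658,0,-0.0164,0],
  ],
)

```text
time: 13.9
position: [0.4653, 0.2632, 0.1991]
tcp_rot: [180.0, -0.1, -122.6]
wrist_force: [0.5, -0.5, -1.1]
grip_width: 0.0602
gripper_force: 33.5
```

drive_tool(
  commands=[
    [0.0242,-0.0658,0,-0.0164,0],
    [0.0242,-0.0658,0,-0.0164,0],
    [0.0242,-0.0658,0,-0.0164,0],
    [0.0242,-0.0658,0,-0.0164,0],
    [0.0242,-0.0658,0,-0.0164,0],
    [0.0242,-0.0658,0,-0.0164,0],
    [0.0242,-0.0658,0,-0.0164,0],
    [0.0242,-0.0658,0,-0.0164,0],
  ],
)

```text
time: 14.7
position: [0.5426, 0.0518, 0.1985]
tcp_rot: [180.0, -0.1, -169.9]
wrist_force: [1.0, -0.4, -1.4]
grip_width: 0.0596
gripper_force: 33.5
```

drive_tool(
  commands=[
    [0,0,0,0,0],
    [0,0,0,0,0],
    [0,0,0,0,0],
    [0,0,0,0,0],
    [0,0,0,0,0],
    [0,0,0,0,0],
    [0,0,0,0,0],
    [0,0,0,0,0],
  ],
)

```text
time: 15.5
position: [0.5431, 0.0531, 0.2002]
tcp_rot: [180.0, 0.0, -169.6]
wrist_force: [0.9, -0.3, -0.8]
grip_width: 0.0596
gripper_force: 33.5
```

```bash
python3 -c "
from h import *
d=wsnap('w5.png')"
```

```text
15.5 [0.5431 0.0531 0.2002] [ 180.     0.  -169.6] [ 0.9 -0.3 -0.8] 0.059647944692098616
```

View pics/w5.png

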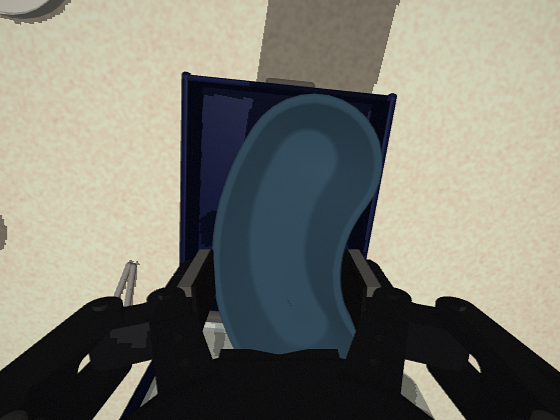

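The dish is held level, with its far end at (315,95). I'll fit its visible outline.

```bash
cat >> h.py <<'E'
def held(f,x,y,yaw,z):
    im=cv2.imread('pics/'+f); hsv=cv2.cvtColor(im,cv2.COLOR_BGR2HSV)
    m=(im[:,:,1]>38)&(hsv[:,:,0]>95)&(hsv[:,:,0]<115)&(hsv[:,:,1]>70); m[:,:200]=0;m[:,390:]=0
    m=cv2.morphologyEx(m.astype(np.uint8),cv2.MORPH_OPEN,np.ones((5,5)));n,l=cv2.connectedComponents(m);m=(l==l[200,290]).astype(np.uint8)
    c=max(cv2.findContours(m,0,2)[0],key=cv2.contourArea)[:,0];c=c[c[:,1]<240]
    print(c.min(0),c.max(0))
    w=np.array([px2w(f,q,z)[:2] for q in c])
    def res(p,g=-1.3):
        t=np.radians(p[2]);Rm=np.array([[np.cos(t),-np.sin(t)],[np.sin(t),np.cos(t)]])
        l=(w-p[:2]/100)@Rm
        return 1000*(np.linalg.norm(l[:,None]-CL[None],axis=2).min(1)-.0305-g*.001)
    r=least_squares(res,[x*100,y*100,yaw],loss='soft_l1').x
    print(r,np.sqrt((res(r)**2).mean()))
E
python3 -c "
from h import *
held('w5.png',.5434,.0516,10.4,.137)"
```

```text
[213  94] [381 239]
[54.20335081  5.32830918 12.89953196] 0.44513436961123326
```

drive_tool(
  commands=[
    [0,0,-0.045,0,0],
    [0,0,-0.045,0,0],
    [0,0,-0.045,0,0],
    [0,0,-0.035,0,0],
    [0,0,-0.025,0,0],
    [0,0,-0.02,0,0],
    [0,0,-0.015,0,0],
    [0,0,-0.0075,0,0],
  ],
)

```text
time: 16.35
position: [0.5432, 0.0531, 0.1049]
tcp_rot: [180.0, 0.0, -169.7]
wrist_force: [-0.0, 1.8, -0.1]
grip_width: 0.0598
gripper_force: 33.6
```

drive_tool(
  commands=[
    [0,0,0,0,0],
    [0,0,0,0,0],
    [0,0,-0.0025,0,0],
    [0,0,-0.0025,0,0],
    [0,0,-0.0025,0,0],
    [0,0,0,0,0],
    [0,0,0,0,0],
    [0,0,0,0,0],
  ],
)

```text
time: 17.15
position: [0.5436, 0.0531, 0.1036]
tcp_rot: [-180.0, 0.1, -169.7]
wrist_force: [-3.0, 1.5, 9.4]
grip_width: 0.0598
gripper_force: 34.6
```

Contact came at exactly the predicted height. Releasing and looking.

drive_tool(
  commands=[
    [0,0,0,0,0.6],
    [0,0,0,0,0.6],
    [0,0,0,0,0.6],
    [0,0,0.02,0,0.6],
    [0,0,0.05,0,0.6],
    [0,0,0.08,0,1],
    [0,0,0.08,0,1],
    [0,0,0.07,0,1],
  ],
)

```text
time: 17.95
position: [0.5433, 0.0529, 0.2242]
tcp_rot: [-180.0, 0.1, -169.7]
wrist_force: [0.1, 0.7, 0.1]
grip_width: 0.0856
gripper_force: 0.0
```

drive_tool(
  commands=[
    [0,0,0,0,1],
    [0,0,0,0,1],
    [0,0,0,0,1],
    [0,0,0,0,1],
    [0,0,0,0,1],
    [0,0,0,0,1],
    [0,0,0,0,1],
    [0,0,0,0,1],
  ],
)

```text
time: 18.75
position: [0.5431, 0.0529, 0.2219]
tcp_rot: [180.0, -0.0, -169.7]
wrist_force: [0.2, 0.4, 0.6]
grip_width: 0.085
gripper_force: 0.0
```

Run:
```python
from h import *
d=wsnap('w6.png')
im=cv2.imread('pics/w6.png');g=im[:,:,1]>40
p=w2px('w6.png',[.543,.0515,.031])
m=np.zeros(im.shape[:2]);m[20:,190:372]=g[20:,190:372]
n,l=cv2.connectedComponents(m.astype(np.uint8));m=(l==l[int(p[1]),int(p[0])])
print(np.argwhere(m).min(0),np.argwhere(m).max(0))
fit('w6.png',m,.039,.54,.05,10)
cv2.imwrite('pics/c6.png',cv2.resize(im[60:320,160:400],None,fx=2,fy=2))
```

```text
18.75 [0.5431 0.0529 0.2219] [ 180.    -0.  -169.7] [0.2 0.4 0.6] 0.08501719006697964
[107 242] [288 334]
w6.png x 0.5429 y 0.0515 yaw 10.4 grow -1.0mm rms 0.68 n 223
```

View pics/c6.png

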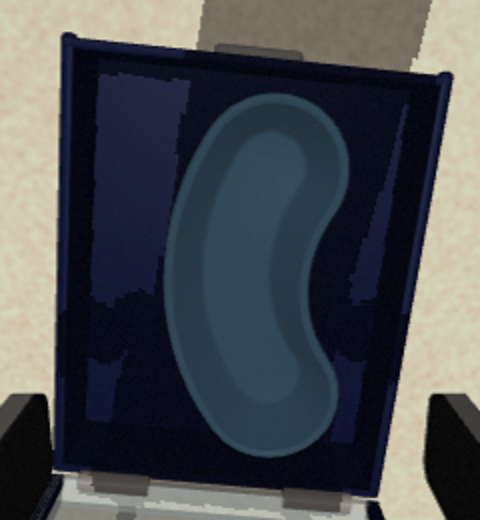

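The first dish is seated rim on rim with the outline unchanged. Now the right dish.

drive_tool(
  commands=[
    [0,-0.0561,0,-0.02225,1],
    [0,-0.0561,0,-0.02225,1],
    [0,-0.0561,0,-0.02225,1],
    [0,-0.0561,0,-0.02225,1],
    [0,-0.0561,0,-0.02225,1],
    [0,-0.0561,0,-0.02225,1],
    [0.0145,-0.0561,0,-0.02225,1],
    [0.0145,-0.0561,0,-0.02225,1],
  ],
)

```text
time: 19.6
position: [0.5547, -0.1275, 0.2222]
tcp_rot: [180.0, 0.0, 125.9]
wrist_force: [0.9, 0.4, -1.1]
grip_width: 0.0851
gripper_force: 0.0
```

drive_tool(
  commands=[
    [0.0145,-0.0561,0,-0.02225,1],
    [0.0145,-0.0561,0,-0.02225,1],
    [0.0145,-0.0561,0,-0.02225,1],
    [0.0145,-0.0561,0,-0.02225,1],
    [0.0145,-0.0561,0,-0.02225,1],
    [0.0145,-0.0561,-0.005,-0.02225,1],
    [0,0,0,0,1],
    [0,0,0,0,1],
  ],
)

```text
time: 20.4
position: [0.5894, -0.2613, 0.2198]
tcp_rot: [-180.0, -0.0, 78.2]
wrist_force: [1.0, -0.3, 0.7]
grip_width: 0.0853
gripper_force: 0.0
```

drive_tool(
  commands=[
    [0,0,0,0,1],
    [0,0,0,0,1],
    [0,0,0,0,1],
    [0,0,0,0,1],
    [0,0,0,0,1],
    [0,0,0,0,1],
    [0,0,0,0,1],
    [0,0,0,0,1],
  ],
)

```text
time: 21.2
position: [0.5895, -0.2613, 0.2201]
tcp_rot: [180.0, 0.0, 78.2]
wrist_force: [0.6, -0.3, -0.2]
grip_width: 0.0857
gripper_force: 0.0
```

```bash
python3 -c "
from h import *
bench('w7.png',.5896,-.262,-102)"
```

```text
21.2 [ 0.5895 -0.2613  0.2201] [180.    0.   78.2] [ 0.6 -0.3 -0.2] 0.08565685866833095
[279 196] [101 117  59] [105 246] [280 334]
w7.png x 0.5906 y -0.2606 yaw -102.0 grow -1.3mm rms 0.76 n 213
```

drive_tool(
  commands=[
    [0.0065,0.001,-0.06,-0.0006,0.55],
    [0,0,-0.07,0,0.55],
    [0,0,-0.07,0,0.55],
    [0,0,-0.06,0,0.55],
    [0,0,-0.04,0,0.55],
    [0,0,-0.024,0,0.55],
    [0,0,0,0,0.55],
    [0,0,0,0,0.55],
  ],
)

```text
time: 22.05
position: [0.5925, -0.261, 0.0912]
tcp_rot: [179.9, 0.0, 78.0]
wrist_force: [0.1, -0.2, -0.1]
grip_width: 0.0662
gripper_force: 0.0
```

drive_tool(
  commands=[
    [0,0,0,0,0.55],
    [0,0,0,0,0],
    [0,0,0,0,0],
    [0,0,0,0,0],
    [0,0,0,0,0],
    [0,0,0,0,0],
    [0,0,0,0,0],
    [0,0,0,0,0],
  ],
)

```text
time: 22.85
position: [0.5931, -0.2613, 0.0922]
tcp_rot: [179.8, 0.1, 78.0]
wrist_force: [-0.4, -0.4, 5.9]
grip_width: 0.0596
gripper_force: 33.2
```

drive_tool(
  commands=[
    [0,0,0.02,0,0],
    [0,0,0.06,0,0],
    [0,0,0.06,0,0],
    [0,0,0.06,0,0],
    [0,0,0.06,0,0],
    [0,0,0.014,0,0],
    [-0.0246,0.056,0,0.0223,0],
    [-0.0246,0.056,0,0.0223,0],
  ],
)

```text
time: 23.65
position: [0.5721, -0.2159, 0.1994]
tcp_rot: [-180.0, -0.0, 94.3]
wrist_force: [-0.9, -0.3, -0.8]
grip_width: 0.0598
gripper_force: 33.0
```

drive_tool(
  commands=[
    [-0.0246,0.056,0,0.0223,0],
    [-0.0246,0.056,0,0.0223,0],
    [-0.0244,0.056,0,0.0223,0],
    [0,0.056,0,0.0223,0],
    [0,0.056,0,0.0223,0],
    [0,0.056,0,0.0223,0],
    [0,0.056,0,0.0223,0],
    [0,0.056,0,0.0223,0],
  ],
)

```text
time: 24.45
position: [0.5422, -0.0358, 0.1991]
tcp_rot: [-180.0, -0.1, 158.6]
wrist_force: [-0.1, -0.4, -0.9]
grip_width: 0.0596
gripper_force: 33.0
```

drive_tool(
  commands=[
    [0,0.056,0,0.0223,0],
    [0,0.056,0,0.0223,0],
    [0,0.056,0,0.0223,0],
    [0,0.056,0,0.0223,0],
    [0,0,0,0,0],
    [0,0,0,0,0],
    [0,0,0,0,0],
    [0,0,0,0,0],
  ],
)

```text
time: 25.25
position: [0.543, 0.052, 0.1999]
tcp_rot: [-180.0, -0.0, -169.7]
wrist_force: [-0.4, -0.0, -1.8]
grip_width: 0.0596
gripper_force: 33.0
```

```bash
python3 -c "
from h import *
wsnap('w8.png')
held('w8.png',.5434,.0516,10.4,.137)"
```

```text
25.25 [0.543  0.052  0.1999] [-180.    -0.  -169.7] [-0.4 -0.  -1.8] 0.05959707305842844
[213  93] [380 239]
[54.15846119  5.22744358 13.67323901] 0.36148254171086236
```

drive_tool(
  commands=[
    [0,0,-0.04,0,0],
    [0,0,-0.04,0,0],
    [0,0,-0.04,0,0],
    [0,0,-0.035,0,0],
    [0,0,-0.025,0,0],
    [0,0,-0.0175,0,0],
    [0,0,-0.0125,0,0],
    [0,0,-0.005,0,0],
  ],
)

```text
time: 26.1
position: [0.5432, 0.053, 0.1141]
tcp_rot: [179.9, 0.0, -169.6]
wrist_force: [0.2, 0.9, 1.0]
grip_width: 0.0593
gripper_force: 33.2
```

drive_tool(
  commands=[
    [0,0,0,0,0],
    [0,0,0,0,0],
    [0,0,-0.0025,0,0],
    [0,0,-0.0025,0,0],
    [0,0,-0.0025,0,0],
    [0,0,0,0,0],
    [0,0,0,0,0],
    [0,0,0,0,0],
  ],
)

```text
time: 26.9
position: [0.5436, 0.0531, 0.1122]
tcp_rot: [180.0, 0.1, -169.6]
wrist_force: [-1.5, 1.6, 7.0]
grip_width: 0.0597
gripper_force: 33.8
```

Contact again at the expected height. Release and verify.

drive_tool(
  commands=[
    [0,0,0,0,0.6],
    [0,0,0,0,0.6],
    [0,0,0,0,0.6],
    [0,0,0.02,0,0.6],
    [0,0,0.05,0,0.6],
    [0,0,0.08,0,1],
    [0,0,0.08,0,1],
    [0,0,0.07,0,1],
  ],
)

```text
time: 27.7
position: [0.5431, 0.0527, 0.2332]
tcp_rot: [-180.0, 0.1, -169.6]
wrist_force: [1.5, -0.5, 0.3]
grip_width: 0.085
gripper_force: 0.0
```

drive_tool(
  commands=[
    [0,0,0,0,1],
    [0,0,0,0,1],
    [0,0,0,0,1],
    [0,0,0,0,1],
    [0,0,0,0,1],
    [0,0,0,0,1],
    [0,0,0,0,1],
    [0,0,0,0,1],
  ],
)

```text
time: 28.5
position: [0.543, 0.0528, 0.231]
tcp_rot: [180.0, -0.0, -169.6]
wrist_force: [0.3, 0.4, -0.4]
grip_width: 0.0853
gripper_force: 0.0
```

Run:
```python
from h import *
d=wsnap('w9.png')
im=cv2.imread('pics/w9.png');g=im[:,:,1]>40
p=w2px('w9.png',[.543,.0515,.04])
m=np.zeros(im.shape[:2]);m[20:,190:372]=g[20:,190:372]
n,l=cv2.connectedComponents(m.astype(np.uint8));m=(l==l[int(p[1]),int(p[0])])
print(np.argwhere(m).min(0),np.argwhere(m).max(0))
fit('w9.png',m,.047,.54,.05,10)
d=snap('side','side2.png')
c=cv2.resize(cv2.cvtColor(d['color'],cv2.COLOR_RGB2BGR)[130:270,220:400],None,fx=2.2,fy=2.2)
cv2.imwrite('pics/c9.png',np.hstack([cv2.resize(im[60:320,160:400],(284,308)),c]))
```

```text
28.5 [0.543  0.0528 0.231 ] [ 180.    -0.  -169.6] [ 0.3  0.4 -0.4] 0.08525629503844301
[106 242] [287 334]
w9.png x 0.5425 y 0.0514 yaw 10.7 grow -1.0mm rms 0.70 n 219
```

View pics/c9.png

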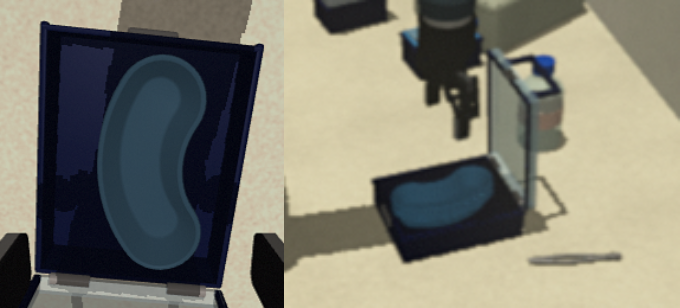

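Both dishes are nested, with the same outline, one rim stack and the lid upright. Now back to the handle.

drive_tool(
  commands=[
    [0,0,0.04,-0.022,0],
    [0,0,0.04,-0.022,0],
    [0,0,0.04,-0.022,0],
    [0,0,0.04,-0.022,0],
    [0,0,0.04,-0.022,-0.3],
    [0,0,0.04,-0.022,-0.3],
    [0,0,0.04,-0.022,-0.3],
    [0,0,0.0325,-0.022,-0.3],
  ],
)

```text
time: 29.4
position: [0.5431, 0.0528, 0.3572]
tcp_rot: [180.0, 0.0, 126.7]
wrist_force: [-0.9, 0.1, 0.8]
grip_width: 0.0298
gripper_force: 0.0
```

drive_tool(
  commands=[
    [0.0575,0.0055,0,-0.022,-0.3],
    [0.0575,0.0055,0,-0.022,-0.3],
    [0.0575,0.0055,0,-0.022,-0.3],
    [0.0575,0.0055,0,-0.02,-0.3],
    [0.0575,0.0055,0,0,-0.3],
    [0.0575,0.0055,0,0,-0.3],
    [0,0,0,0,-0.3],
    [0,0,0,0,-0.3],
  ],
)

```text
time: 30.2
position: [0.6811, 0.066, 0.3554]
tcp_rot: [-179.9, -0.0, 96.0]
wrist_force: [-0.0, -0.1, 0.2]
grip_width: 0.0293
gripper_force: 0.0
```

drive_tool(
  commands=[
    [0,0,-0.05,0,-0.3],
    [0,0,-0.05,0,-0.3],
    [0,0,-0.05,0,-0.3],
    [0,0,-0.04,0,-0.3],
    [0,0,-0.02,0,-0.3],
    [0,0,0,0,-0.3],
    [0,0,0,0,-1],
    [0,0,0,0,-1],
  ],
  grip_force=40,
)

```text
time: 31.0
position: [0.6814, 0.066, 0.2738]
tcp_rot: [179.9, 0.0, 96.0]
wrist_force: [-1.1, 0.8, 0.9]
grip_width: 0.0083
gripper_force: 38.9
```

drive_tool(
  commands=[
    [0,0,0,0,-1],
    [0,0,0,0,-1],
    [0,0,0,0,-1],
    [0,0,0,0,-1],
    [0,0,0,0,-1],
    [0,0,0,0,-1],
    [0,0,0,0,-1],
    [0,0,0,0,-1],
  ],
)

```text
time: 31.8
position: [0.6818, 0.066, 0.2736]
tcp_rot: [179.8, 0.0, 96.0]
wrist_force: [-0.4, -0.4, 5.2]
grip_width: 0.0085
gripper_force: 39.4
```

drive_tool(
  commands=[
    [-0.0415,-0.0042,0.01,0,-1],
    [-0.0423,-0.0043,0.006,0,-1],
    [-0.0427,-0.0043,0.002,0,-1],
    [-0.0427,-0.0043,-0.0023,0,-1],
    [-0.0423,-0.0042,-0.0064,0,-1],
    [-0.0415,-0.0042,-0.0104,0,-1],
    [-0.0403,-0.004,-0.0143,0,-1],
    [-0.0387,-0.004,-0.018,0,-1],
  ],
)

```text
time: 32.6
position: [0.5488, 0.0541, 0.2601]
tcp_rot: [179.7, -0.2, 96.1]
wrist_force: [-2.4, 3.9, 7.8]
grip_width: 0.0087
gripper_force: 41.5
```

drive_tool(
  commands=[
    [-0.0368,-0.0037,-0.0218,0,-1],
    [-0.0346,-0.0035,-0.0253,0,-1],
    [-0.032,-0.003,-0.0285,0,-1],
    [-0.029,-0.003,-0.0315,0,-1],
    [-0.026,-0.0026,-0.034,0,-1],
    [-0.0226,-0.0023,-0.0365,0,-1],
    [-0.019,-0.0019,-0.0385,0,-1],
    [-0.013,-0.0013,-0.034,0,-1],
  ],
)

```text
time: 33.4
position: [0.4633, 0.0455, 0.1586]
tcp_rot: [179.9, -0.2, 96.1]
wrist_force: [1.8, 6.1, 2.2]
grip_width: 0.0085
gripper_force: 41.3
```

drive_tool(
  commands=[
    [-0.001,0,-0.005,0,-1],
    [0,0,0,0,-1],
    [0,0,0,0,-1],
    [0,0,0,0,-1],
    [0,0,0,0,-1],
    [0,0,0,0,-1],
    [0,0,0,0,-1],
    [0,0,0,0,-1],
  ],
)

```text
time: 34.2
position: [0.463, 0.0454, 0.1575]
tcp_rot: [179.9, -0.2, 96.1]
wrist_force: [-2.5, 5.5, 6.1]
grip_width: 0.0084
gripper_force: 41.6
```

drive_tool(
  commands=[
    [0,0,-0.004,0,-1],
    [0,0,-0.004,0,-1],
    [0,0,0,0,-1],
    [0,0,0,0,-1],
    [0,0,0,0,-1],
    [0,0,0,0,-1],
    [0,0,0,0,-1],
    [0,0,0,0,-1],
  ],
)

```text
time: 35.0
position: [0.4629, 0.0453, 0.157]
tcp_rot: [179.8, -0.2, 96.1]
wrist_force: [-10.6, 5.2, 30.9]
grip_width: 0.0082
gripper_force: 44.2
```

The lid is on its stop, so I'll release and move clear.

drive_tool(
  commands=[
    [0,0,0.004,0,-1],
    [0,0,0,0,-0.2],
    [0,0,0,0,0.2],
    [0,0,0,0,0.6],
    [0,0,0,0,0.6],
    [0,0,0.05,0,0.6],
    [0,0,0.1,0,0.6],
    [0,0,0.1,0,0.6],
  ],
)

```text
time: 35.8
position: [0.4617, 0.044, 0.2553]
tcp_rot: [-179.8, -0.0, 96.0]
wrist_force: [1.5, 0.7, 0.5]
grip_width: 0.0682
gripper_force: 0.0
```

drive_tool(
  commands=[
    [-0.06,0.08,0.05,0,0.6],
    [-0.06,0.08,0,0,0.6],
    [0,0.08,0,0,0.6],
    [0,0.08,0,0,0.6],
    [0,0.08,0,0,0.6],
    [0,0,0,0,0.6],
    [0,0,0,0,0.6],
    [0,0,0,0,0.6],
  ],
)

```text
time: 36.6
position: [0.4145, 0.2033, 0.2748]
tcp_rot: [-180.0, 0.0, 96.0]
wrist_force: [-0.2, -0.7, 0.4]
grip_width: 0.0681
gripper_force: 0.0
```

Run:
```python
from h import *
d=snap('side','side3.png');t=snap('top','top3.png')
f=lambda d,s:cv2.resize(cv2.cvtColor(d['color'],cv2.COLOR_RGB2BGR)[s],(390,300),interpolation=2)
cv2.imwrite('pics/c10.png',np.hstack([f(d,np.s_[170:262,240:360]),f(t,np.s_[90:244,200:400])]))
```

```text
(no output)
```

View pics/c10.png

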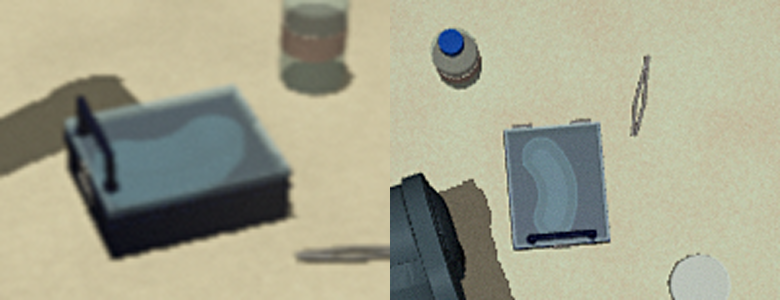

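The lid is shut flush over the nested stack, the arm is clear, and the bottle, forceps and Petri dish in view haven't moved. Handing in.

```bash
python3 -c "
from station import bot
print(bot.finish_job())"
```

```text
the job is handed in; nothing more can be done
None
```

Both dishes are nested in the case dish, the lid is shut on its stop and the arm is clear; I handed the job in at about 37 s, and no verdict came back.

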